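# Change over the racks of a bench analyser

### The arm

A 6-joint arm with a two-finger parallel gripper is mounted at the origin on the work surface. World frame = base frame: x ahead of the robot, y to its left, z up, the work surface at z = 0. Lengths are in m, angles in rad, forces in N, time in s.
With the tool pointing down it reaches from about 0.25 to 0.775 m from the base axis. Payload 4 kg.
Tool frame: the origin (TCP) lies at the very end of the fingers, on their centre line; the grasp point (between the pads) lies 19 mm behind it (r.grip_point_offset is the distance from the TCP to the grasp point, in m); z points along the fingers, y is the line along which they close (so a half turn about z gives the same grasp; the last joint's range is limited). The gripper opens to 94 mm and grips with 3 to 60 N. Pads are 16 mm wide; open, the fingers measure 119 mm over their backs; the gripper's body (75 mm by 177 mm) begins 78 mm behind the grasp point.
Start: joints at [1.176, 0.087, 1.371, -0, 1.684, -0.103], TCP at [0.158, 0.527, 0.206] pointing down, gripper open.
Joint ranges: [-3.1, 3.1], [-0.76, 2.03], [0.27, 2.55], [-1.08, 4.22], [0.17, 2.65], [-2.57, 2.57]. Speed limits (rad/s): [2.79, 2.79, 3.14, 3.14, 3.14, 3.14].

### API

Orientations are given as a rotation vector (axis times angle).
In Python, from rig import r gives the robot as it stands.
- The arm moves only by the shell command python3 -m pendant 'ROWS'. ROWS is JSON, a list of rows, each an object with "dr": the turn, a rotation vector about the world's x, y, z in rad, a list of three; "dp": the shift along the world's x, y, z in m, a list of three; "grip": the finger opening in m, from 0 to 0.094. A call has 1 to 20 rows; each row is the pose to reach, as a shift and turn from the pose commanded when the call began; what a row does not reach only later rows make up. A row lasts 1/8 s, in which the tool goes at most 62.5 mm and 10.7 degrees, less where a joint would pass 70% of its speed; a pose out of reach is approached as far as the arm can. A call with a gripper value outside its range is refused whole. The fingers move at their own pace and stop on an object; the grip force is fixed at half the most. Time passes only in rows, so rows that repeat a pose let the fingers close. It gives the time, the measured TCP pose, the force, the opening and the grip force at its end, in the units of the state.
- r.state(): the state, without advancing time (a new reading comes with each control period).
- r.camera(name): name is "side" or "top"; returns a dict with "frame" (384x512x3 uint8, blue, green, red), "range_z" (384x512 float32, m along the optical axis (not along the pixel's ray), 0 where there is no reading), "fx", "fy", "cx", "cy" (pixels), "k1" (the pictures are not rectified: a ray, as slopes to the right and down, at radius r is drawn at 1 + k1 r^2 times it, then the intrinsics apply), "extrinsics" (4x4, takes a point from world to camera coordinates). Camera axes: x right, y down, z forward; pixel columns grow to the right and rows downward; lengths in m; the calibration is good to about 2 mm. A picture is of the moment at which its call begins.
- r.close_job(): hands the job in; it is judged then, once.
Trained networks look in a picture, given as the dict that the camera call returned (one of the last four; its "shot" number tells which), for a name from the list of things; names that differ only in an ending like _2 or _b are one class to them, and where a whole thing is asked for, a point or a joint stands for the part that bears it (a point fixed in the world has none). Each returns a list of dicts, best first, with "confidence" (0 to 1); they miss things now and then, are a little off and sometimes report something else, mostly with a low value. They report only what shows in the picture. A call takes as long as a camera call. They do not tell look-alikes from the thing itself.
- r.recognise(label, picture): "rect" ([left, top, right, bottom] in pixels, round what is visible of it).
- r.outline_of(label, picture): "pixels" (384x512 bool, what is visible of it) and "rect" ([left, top, right, bottom] in pixels, round what is visible of it).
The state is a dict: "t": time; "joint_positions": joint angles; "qvel": joint speeds; "effort": joint torques, N m; "eef_pos": TCP position; "tool_rot": TCP orientation; "wrist_force": force on the tool from outside, world axes, zero at the start; "torque": the same for the moment, N m; "finger_gap": opening from 0.0 (shut) to 1.0 (fully open); "gripper_force": force on a finger pad.
Only numpy, scipy, OpenCV 4.12 (cv2) and the standard library are available. Lean on these libraries where they do the work, as an engineer would, in place of code of your own. Each camera call takes 0.05 s, during which the arm holds its last target. There are 200 camera calls.

### The job

The run on the bench analyser is finished: slide its clear guard fully open, pull the archive drawer out, stand every tube rack from the analyser's bay upright on the drawer's floor and push the drawer fully shut. Only then load the fresh rack or racks waiting on the bench into the emptied bay, each standing flat and upright in a lane of its own, and slide the guard fully shut. Leave the bottle, the big tube pack and the box of wipes where they are.

Things in the scene. Friction and masses are not known exactly. Their poses are not given: they have to be found in the camera images.
- done1: finished white tube rack, at the start in a lane of the analyser's bay, long side along the lane (may be absent): (mm) 120 long (own x) x 48 wide (own y) x 58 high: foam block 36 high with 3 x 8 purple-capped micro tubes fixed in it (a field 112 x 40 rising to 58). About 160 g. Origin: centre of its underside, z up. Grip across the 48 mm width on the block's sides (0 to 36 above the origin)
- done2: finished white tube rack, at the start in a lane of the analyser's bay, long side along the lane (may be absent): (mm) 120 long (own x) x 48 wide (own y) x 58 high: foam block 36 high with 3 x 8 purple-capped micro tubes fixed in it (a field 112 x 40 rising to 58). About 160 g. Origin: centre of its underside, z up. Grip across the 48 mm width on the block's sides (0 to 36 above the origin)
- done3: finished white tube rack, at the start in a lane of the analyser's bay, long side along the lane (may be absent): (mm) 120 long (own x) x 48 wide (own y) x 58 high: foam block 36 high with 3 x 8 purple-capped micro tubes fixed in it (a field 112 x 40 rising to 58). About 160 g. Origin: centre of its underside, z up. Grip across the 48 mm width on the block's sides (0 to 36 above the origin)
- fresh1: fresh white tube rack, at the start on the bench between analyser and drawer unit (may be absent): (mm) 120 long (own x) x 48 wide (own y) x 58 high: foam block 36 high with 3 x 8 purple-capped micro tubes fixed in it (a field 112 x 40 rising to 58). About 160 g. Origin: centre of its underside, z up. Grip across the 48 mm width on the block's sides (0 to 36 above the origin)
- fresh2: fresh white tube rack, at the start on the bench between analyser and drawer unit (may be absent): (mm) 120 long (own x) x 48 wide (own y) x 58 high: foam block 36 high with 3 x 8 purple-capped micro tubes fixed in it (a field 112 x 40 rising to 58). About 160 g. Origin: centre of its underside, z up. Grip across the 48 mm width on the block's sides (0 to 36 above the origin)
- analyser: white bench analyser 300 mm wide (own y), own x from -195 (front) to +270; origin on the bench, x away from the robot, z up; stands left or right of the drawer unit, turned up to 6 degrees. Front: the open-topped rack bay; behind it a closed deck (x -13 to +175, top 88 high), then a tower 160 high
- bay_floor (a point): centre of the bay's floor, 20 mm above the bench (analyser's axes). Bay inside: x +-87, y +-142; walls all round rise 68 above the floor. Two ribs 8 wide, 6 high run along x at y +-44, making three lanes centred at y -88, 0, +88, each 80 wide; one rack to a lane, long side along x
- guard (a joint): clear sliding guard over the bay (5 mm sheet, top 95 mm above the bench, clear of the racks): 0 = shut, 0.180 = fully open (m); slides along the analyser's +x, away from the robot, over the rear deck; stays where left; about 3 N friction; part-way open in some starts
- guard_handle (a point): centre of the guard's grey handle bar: round, 12 mm thick, 100 long along the analyser's y, 127 above the bench and 32 above the guard's top, on two posts at its ends; analyser's axes; moves with the guard. Pinch it from above across x, or push it
- archive: white drawer unit 310 mm wide (own y), 115 high, own x from 0 (front) to 215 (back); origin on the bench under the middle of its front edge, x away from the robot, z up; turned up to 6 degrees. It holds one drawer, which comes out towards the robot
- drawer (a joint): the archive drawer: 0 = shut, 0.165 = fully out (m), sliding along the unit's -x; part-way out at the start; stays where left; about 3 N friction
- drawer_floor (a point): centre of the drawer's inside floor, 30 mm above the bench (unit's axes; moves with the drawer). Inside: x +-83, y +-142; side and back walls rise 45 above the floor, the front panel (14 thick) 84; 75 free height above the floor inside the unit. Fully out, all of the inside is clear of the unit. Three racks fit side by side, long sides along x, e.g. at y -88, 0, +88
- drawer_handle (a point): centre of the drawer's steel bow handle: round bar 10 mm thick, 120 long along the unit's y, 85 above the bench, 45 in front of the front panel; unit's axes; moves with the drawer. Pinch it from above across x
- disinfectant: bystander: white bottle, 68 mm across, 170 high; origin centre of underside
- tube_pack: bystander: square foam pack of 100 purple-capped tubes, 150 x 150 x 50 mm; origin centre of underside
- wipes_box: bystander: white carton of lab wipes 90 x 130 x 75 mm; origin centre of underside
Things that resemble listed ones, but are neither listed nor needed, are in the scene too. Leave any green or turquoise look-alike of the fresh1 alone.

How it is judged:
On the way, in this order (a step that is already met when the one before it is completed fails the run):
1. the guard is fully open (value of joint guard above 0.168 m), for 0.2 s.
2. every finished rack stands upright in the drawer and the drawer is fully shut (x of done1 in the frame of drawer_floor between -0.07 and 0.07 m and y of done1 in the frame of drawer_floor between -0.13 and 0.13 m and z of done1 in the frame of drawer_floor between -0.005 and 0.005 m and angle between each of done1, done2, done3's own z axis and vertical below 0.08 rad and x of done2 in the frame of drawer_floor between -0.07 and 0.07 m and y of done2 in the frame of drawer_floor between -0.13 and 0.13 m and z of done2 in the frame of drawer_floor between -0.005 and 0.005 m and x of done3 in the frame of drawer_floor between -0.07 and 0.07 m and y of done3 in the frame of drawer_floor between -0.13 and 0.13 m and z of done3 in the frame of drawer_floor between -0.005 and 0.005 m and value of joint drawer below 0.006 m), for 0.2 s.
3. the fresh racks stand in lanes of the bay (x of fresh1 in the frame of bay_floor between -0.045 and 0.045 m and y of fresh1 in the frame of bay_floor between -0.125 and 0.125 m and z of fresh1 in the frame of bay_floor between -0.005 and 0.005 m and angle between each of fresh1, fresh2's own z axis and vertical below 0.08 rad and x of fresh2 in the frame of bay_floor between -0.045 and 0.045 m and y of fresh2 in the frame of bay_floor between -0.125 and 0.125 m and z of fresh2 in the frame of bay_floor between -0.005 and 0.005 m), for 0.2 s.
At the end, for the whole second after the job is handed in: every finished rack stands flat on the drawer's floor (upright within 0.08 rad, height within 5 mm) with the drawer shut to 6 mm; every fresh rack stands flat on the floor of the bay in a lane (same tolerances; on a rib it is too high); the guard is shut to 6 mm; all racks at rest (all of step 2 and all of step 3 and value of joint guard below 0.006 m and linear speed of each of done1, done2, done3, fresh1, fresh2 below 0.02 m/s); the robot touches nothing.
It fails at once if a bystander (bottle, tube pack or box of wipes) was pushed more than 40 mm (distance of any of disinfectant, tube_pack, wipes_box from where it was at the start of the episode above 0.04 m).
Of done1, done2, done3 only 2 to 3 are there at a start; the rules pass over those that are not, and their reading is None.
Of fresh1, fresh2 only 1 to 2 are there at a start; the rules pass over those that are not, and their reading is None.
At some moment in a run one of fresh1, fresh2 may be knocked a few centimetres aside while the robot is not near it.
Once in a run the grip may slacken for a moment while it holds something.
It also fails if it takes over 210 s, if anything falls off the work surface, if the arm or the gripper's body presses on something with over 40 N, if the wrist force passes 120 N, or if a joint passes its speed limit or range.

## Working session

There is one attempt and no reset: what is moved stays moved. The work goes in short steps, Python scripts to look and compute and a shell command to move; the robot and the scene stay as the last step left them, time stands still between calls to the robot, and variables do not carry over. Pictures are saved under pics/ and viewed, at most 14 in all, crops included, and the job is handed in when it is done.

```bash
ls; mkdir -p pics; python3 - <<'E'
from rig import r
import cv2, numpy as np
ims=[]
for n in ("top","side"):
    c=r.camera(n); ims.append(c["frame"]); print(n,c["fx"],c["fy"],c["cx"],c["cy"],c["k1"]); print(np.round(c["extrinsics"],4).tolist())
    cv2.imwrite(f"pics/{n}0.png",cv2.resize(c["frame"],(800,600)))
s=r.state(); print(s["t"],s["eef_pos"],s["tool_rot"],s["wrist_force"],s["finger_gap"])
E
```

```text
pics
top 357.8323923214416 357.8323923214416 258.36183053104963 190.70262195640336 -0.0019651161869051557
[[0.0222, -0.9997, 0.0052, -0.0384], [-0.986, -0.0228, -0.165, 0.4837], [0.1651, -0.0014, -0.9863, 1.5803], [0.0, 0.0, 0.0, 1.0]]
side 452.4369730406502 452.4369730406502 251.71389731374327 198.07557118352395 0.03279097109377773
[[0.9462, -0.3233, 0.0119, -0.4594], [-0.1653, -0.5147, -0.8413, 0.1458], [0.2781, 0.7941, -0.5405, 1.672], [0.0, 0.0, 0.0, 1.0]]
0.1 [0.15806207 0.52631126 0.20443583] [-4.56707047e-01 -3.10775806e+00  2.93510780e-03] [-0.17243067  1.12921256 -0.05624473] 0.9989115877550055
```

View pics/top0.png

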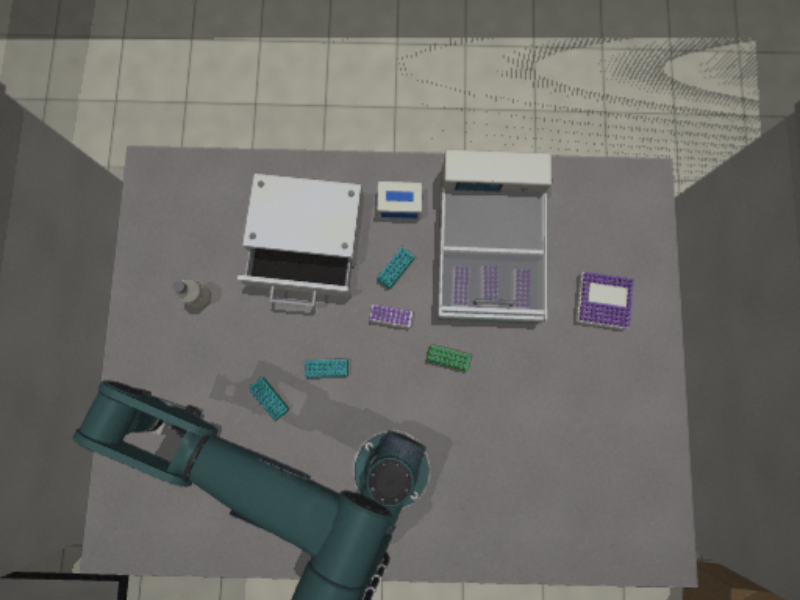

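View pics/side0.png

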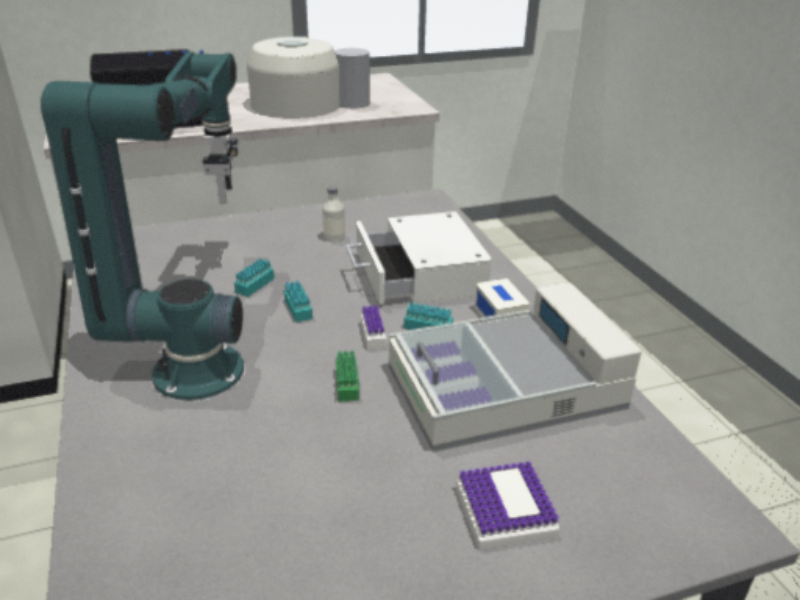

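The top view (800-px scale) shows:
- the drawer unit at (305,230), with its handle at (293,303)
- the analyser at (495,240), with its guard handle at (493,302) and three done racks at x≈461, 490 and 521
- one white fresh rack at (391,316)

The green and turquoise look-alikes stay where they are.

```bash
cat > h.py <<'E'
from rig import r
import numpy as np, cv2
def cloud(c):
    z=c["range_z"].astype(float); h,w=z.shape
    v,u=np.mgrid[:h,:w]; a=(u-c["cx"])/c["fx"]; b=(v-c["cy"])/c["fy"]
    x,y=a.copy(),b.copy()
    for _ in range(5):
        k=1+c["k1"]*(x*x+y*y); x,y=a/k,b/k
    P=np.stack([x*z,y*z,z],-1); E=c["extrinsics"]
    W=(P-E[:3,3])@E[:3,:3]; W[z==0]=np.nan; return W
def rect(p):  # min-area rect of 2D pts (m): centre, size, yaw of long side (deg)
    (c,s,a)=cv2.minAreaRect((np.asarray(p)*1000).astype(np.float32))
    if s[0]<s[1]: s=(s[1],s[0]); a+=90
    return np.round(c,1),np.round(s,1),round((a+90)%180-90,2)
def big(m):
    n,l,s,_=cv2.connectedComponentsWithStats(m.astype(np.uint8)); 
    return l==1+np.argmax(s[1:,4])
def purple(f):
    b,g,rr=[f[...,i].astype(int) for i in range(3)]
    return (b-g>18)&(rr-g>5)
E
python3 - <<'E'
from h import *
c=r.camera("top"); W=cloud(c); Z=W[...,2]
print("bench z",np.nanmedian(Z[270:300,300:420]))
for lab in ("archive","analyser","guard","guard_handle","drawer","drawer_handle","done1","fresh1"):
    for o in r.outline_of(lab,c)[:5]:
        m=o["pixels"]; P=W[m]; P=P[~np.isnan(P[:,2])]
        print(lab,round(o["confidence"],2),np.round(o["rect"]),"med",np.round(np.median(P,0),3),"zp",np.round(np.percentile(P[:,2],[5,50,95]),3))
        if lab=="archive":
            t=big(m&(abs(Z-.115)<.01)); print("  top",rect(W[t][:,:2]))
        if lab=="analyser":
            for lo,hi in((.15,.17),(.08,.1),(.11,.14)):
                t=m&(Z>lo)&(Z<hi)
                if t.sum()>10: print("  slice",lo,t.sum(),rect(W[big(t)][:,:2]))
        if "handle" in lab or lab in("done1","fresh1"): print("  ",rect(P[:,:2]))
E
```

```text
bench z 0.00031867076752157094
archive 0.8 [148. 110. 231. 196.] med [0.648 0.268 0.112] zp [0.025 0.112 0.119]
  top (array([706.9, 266.8]), array([311.2, 216.2]), 84.93)
analyser 0.77 [278.  96. 354. 207.] med [ 0.661 -0.277  0.094] zp [0.074 0.094 0.162]
  slice 0.15 1415 (array([ 844. , -280.9]), array([298.5,  98.3]), 89.38)
  slice 0.08 5104 (array([ 629.9, -278. ]), array([404.9, 300.9]), -1.07)
  slice 0.11 249 (array([ 797.3, -280.6]), array([296. ,   8.5]), 88.95)
guard 0.78 [280. 159. 352. 200.] med [ 0.534 -0.276  0.095] zp [0.089 0.095 0.102]
guard_handle 0.55 [285. 159. 349. 198.] med [ 0.533 -0.28   0.095] zp [0.089 0.095 0.102]
   (array([ 535.8, -280.8]), array([293.7, 191.3]), -89.57)
drawer 0.82 [155. 159. 225. 196.] med [0.555 0.285 0.032] zp [0.023 0.032 0.114]
drawer 0.53 [281. 159. 352. 201.] med [ 0.535 -0.279  0.095] zp [0.089 0.095 0.102]
drawer_handle 0.68 [151. 158. 221. 198.] med [0.556 0.283 0.032] zp [0.022 0.032 0.114]
   (array([537. , 293.3]), array([334. , 166.4]), 85.49)
drawer_handle 0.54 [281.  95. 354. 208.] med [ 0.662 -0.277  0.094] zp [0.074 0.094 0.162]
   (array([ 874.8, -311. ]), array([925.6, 358.5]), -6.72)
done1 0.42 [280.  95. 352. 207.] med [ 0.662 -0.277  0.094] zp [0.077 0.094 0.162]
   (array([ 882.9, -340.7]), array([983.9, 406.3]), -14.92)
fresh1 0.69 [194. 230. 224. 242.] med [0.279 0.183 0.051] zp [0.026 0.051 0.062]
   (array([278.7, 189.5]), array([122.5,  48. ]), -88.75)
fresh1 0.68 [235. 198. 266. 212.] med [0.432 0.013 0.051] zp [0.026 0.051 0.063]
   (array([436.8,  12.5]), array([122.8,  55.6]), 78.68)
fresh1 0.67 [274. 221. 302. 236.] med [ 0.318 -0.16   0.042] zp [-0.001  0.042  0.062]
   (array([ 320.8, -162. ]), array([126.9,  58.3]), 74.72)
fresh1 0.36 [244. 116. 268. 142.] med [ 0.77  -0.006  0.073] zp [0.022 0.073 0.08 ]
   (array([781.3,  -7. ]), array([129.5,  94.2]), 89.85)
```

```bash
python3 - <<'E'
from h import *
def fr(o,yaw):
    a=np.radians(yaw); return np.array(o),np.array([[np.cos(a),np.sin(a)],[-np.sin(a),np.cos(a)]])
for n in ("top","side"):
    c=r.camera(n); W=cloud(c)
    for lab,(o,R),box,zr in (("ghandle",fr((.6225,-.278),-1.),(-.2,.09,-.08,.08),(.108,.14)),("dhandle",fr((.5998,.2763),-5.07),(-.26,-.04,-.09,.09),(.07,.095)),("panel",fr((.5998,.2763),-5.07),(-.26,-.01,-.15,.15),(.105,.12))):
        L=(W[...,:2]-o)@R.T
        m=(L[...,0]>box[0])&(L[...,0]<box[1])&(L[...,1]>box[2])&(L[...,1]<box[3])&(W[...,2]>zr[0])&(W[...,2]<zr[1])
        print(n,lab,m.sum(),end=" ")
        if m.sum(): print("local med",np.round(np.median(L[m],0),3),"pct",np.round(np.percentile(L[m],[3,97],axis=0),3).tolist(),"world",np.round(np.median(W[m],0),3))
        if lab=="dhandle" and m.sum():
            x=L[m]; b=x[abs(x[:,1])<.04]; print("   bar local x",np.round(np.percentile(b[:,0],[5,50,95]),3) if len(b) else "")
    # fresh
    p=purple(c["frame"])&(W[...,2]>.03)&(W[...,2]<.075)&(abs(W[...,1]-.012)<.12)&(abs(W[...,0]-.437)<.12)
    if p.sum(): print("fresh",p.sum(),rect(W[p][:,:2]),np.round(np.nanmedian(W[p],0),3))
E
```

```text
top ghandle 72 local med [-0.156 -0.   ] pct [[-0.161, -0.05], [-0.15, 0.053]] world [ 0.466 -0.275  0.132]
top dhandle 136 local med [-0.135  0.   ] pct [[-0.146, -0.071], [-0.096, 0.067]] world [0.467 0.289 0.088]
   bar local x [-0.146 -0.141 -0.096]
top panel 233 local med [-0.091  0.001] pct [[-0.097, -0.141], [-0.083, 0.14]] world [0.51  0.284 0.113]
fresh 199 (array([435.5,  11.8]), array([112.,  41.]), 81.25) [0.434 0.009 0.056]
side ghandle 102 local med [-0.159 -0.014] pct [[-0.163, -0.057], [-0.153, 0.048]] world [ 0.463 -0.289  0.13 ]
side dhandle 115 local med [-0.12  -0.005] pct [[-0.149, -0.07], [-0.098, 0.073]] world [0.48  0.284 0.087]
   bar local x [-0.149 -0.14  -0.098]
side panel 128 local med [-0.094 -0.014] pct [[-0.1, -0.146], [-0.085, 0.143]] world [0.505 0.271 0.112]
fresh 175 (array([431.8,   8.5]), array([119.2,  39.8]), 81.76) [0.432 0.002 0.057]
```

```bash
python3 -m pendant '[{"dp":[0.1,-0.26,0.03],"dr":[0,0,-0.42],"grip":0.06},{"dp":[0.1,-0.26,0.03],"dr":[0,0,-0.42],"grip":0.06},{"dp":[0.1,-0.26,0.03],"dr":[0,0,-0.42],"grip":0.06},{"dp":[0.308,-0.802,-0.036],"dr":[0,0,-1.297],"grip":0.06},{"dp":[0.308,-0.802,-0.036],"dr":[0,0,-1.297],"grip":0.06},{"dp":[0.308,-0.802,-0.036],"dr":[0,0,-1.297],"grip":0.06},{"dp":[0.308,-0.802,-0.036],"dr":[0,0,-1.297],"grip":0.06},{"dp":[0.308,-0.802,-0.036],"dr":[0,0,-1.297],"grip":0.06},{"dp":[0.308,-0.802,-0.036],"dr":[0,0,-1.297],"grip":0.06},{"dp":[0.308,-0.802,-0.036],"dr":[0,0,-1.297],"grip":0.06},{"dp":[0.308,-0.802,-0.036],"dr":[0,0,-1.297],"grip":0.06},{"dp":[0.308,-0.802,-0.036],"dr":[0,0,-1.297],"grip":0.06},{"dp":[0.308,-0.802,-0.036],"dr":[0,0,-1.297],"grip":0.06},{"dp":[0.308,-0.802,-0.036],"dr":[0,0,-1.297],"grip":0.06},{"dp":[0.308,-0.802,-0.036],"dr":[0,0,-1.297],"grip":0.06},{"dp":[0.308,-0.802,-0.036],"dr":[0,0,-1.297],"grip":0.06},{"dp":[0.308,-0.802,-0.036],"dr":[0,0,-1.297],"grip":0.06},{"dp":[0.308,-0.802,-0.036],"dr":[0,0,-1.297],"grip":0.06},{"dp":[0.308,-0.802,-0.036],"dr":[0,0,-1.297],"grip":0.06}]'; ls
```

```text
t: 3.02
eef_pos: [0.4663, -0.2746, 0.17]
tool_rot: [2.24, 2.202, 0.0]
wrist_force: [-0.6, -1.0, 0.2]
finger_gap: 0.638
gripper_force: 0.0
h.py
pics
```

```bash
python3 -m pendant '[{"dp":[0,0,-0.03],"dr":[0,0,0],"grip":0.06},{"dp":[0,0,-0.062],"dr":[0,0,0],"grip":0.06},{"dp":[0,0,-0.062],"dr":[0,0,0],"grip":0.06},{"dp":[0,0,-0.062],"dr":[0,0,0],"grip":0},{"dp":[0,0,-0.062],"dr":[0,0,0],"grip":0},{"dp":[0,0,-0.062],"dr":[0,0,0],"grip":0},{"dp":[0,0,-0.062],"dr":[0,0,0],"grip":0},{"dp":[0,0,-0.062],"dr":[0,0,0],"grip":0},{"dp":[0.03,-0.001,-0.062],"dr":[0,0,0],"grip":0},{"dp":[0.06,-0.001,-0.062],"dr":[0,0,0],"grip":0},{"dp":[0.09,-0.002,-0.062],"dr":[0,0,0],"grip":0},{"dp":[0.12,-0.002,-0.062],"dr":[0,0,0],"grip":0},{"dp":[0.14,-0.003,-0.062],"dr":[0,0,0],"grip":0},{"dp":[0.16,-0.003,-0.062],"dr":[0,0,0],"grip":0},{"dp":[0.17,-0.003,-0.062],"dr":[0,0,0],"grip":0},{"dp":[0.176,-0.003,-0.062],"dr":[0,0,0],"grip":0},{"dp":[0.176,-0.003,-0.062],"dr":[0,0,0],"grip":0}]'
```

```text
t: 5.15
eef_pos: [0.6308, -0.2779, 0.1076]
tool_rot: [-2.229, -2.183, 0.026]
wrist_force: [-28.9, 3.7, 13.3]
finger_gap: 0.117
gripper_force: 30.0
```

```bash
python3 -m pendant '[{"dp":[-0.011,0,0],"dr":[0,0,0],"grip":0},{"dp":[-0.011,0,0],"dr":[0,0,0],"grip":0.04},{"dp":[-0.011,0,0],"dr":[0,0,0],"grip":0.04},{"dp":[-0.011,0,0],"dr":[0,0,0],"grip":0.04},{"dp":[-0.011,0,0.05],"dr":[0,0,0],"grip":0.06},{"dp":[-0.011,0,0.1],"dr":[0,0,0],"grip":0.06},{"dp":[-0.1,0.2,0.1],"dr":[0,0,0],"grip":0.06},{"dp":[-0.1,0.2,0.1],"dr":[0,0,0],"grip":0.06},{"dp":[-0.167,0.56,0.05],"dr":[0,0,-0.07],"grip":0.06},{"dp":[-0.167,0.56,0.05],"dr":[0,0,-0.07],"grip":0.06},{"dp":[-0.167,0.56,0.05],"dr":[0,0,-0.07],"grip":0.06},{"dp":[-0.167,0.56,0.05],"dr":[0,0,-0.07],"grip":0.06},{"dp":[-0.167,0.56,0.05],"dr":[0,0,-0.07],"grip":0.06},{"dp":[-0.167,0.56,0.05],"dr":[0,0,-0.07],"grip":0.06},{"dp":[-0.167,0.56,0.05],"dr":[0,0,-0.07],"grip":0.06},{"dp":[-0.167,0.56,0.05],"dr":[0,0,-0.07],"grip":0.06},{"dp":[-0.167,0.56,0.05],"dr":[0,0,-0.07],"grip":0.06}]'
python3 - <<'E'
from h import *
a=np.radians(-1); R=np.array([[np.cos(a),np.sin(a)],[-np.sin(a),np.cos(a)]])
c=r.camera("top"); W=cloud(c); L=(W[...,:2]-[.6225,-.278])@R.T; Z=W[...,2]
cv2.imwrite("pics/top1.png",cv2.resize(c["frame"][80:260,130:380],(800,576)))
m=(L[...,0]>-.1)&(L[...,0]<.12)&(abs(L[...,1])<.08)&(Z>.108)&(Z<.14)
print("handle",np.round(np.percentile(L[m],[3,50,97],axis=0),3).tolist())
m=(abs(L[...,1])<.13)&(Z>.085)&(Z<.105)&(L[...,0]>-.17)&(L[...,0]<.17); print("front edge of guard",np.round(np.percentile(L[m][:,0],[1,3,50,99]),3))
f=(L[...,0]>-.18)&(L[...,0]<-.02)&(abs(L[...,1])<.14)&(Z<.03); print("floor",np.round(np.percentile(L[f],[2,98],axis=0),3).tolist(),np.nanmedian(Z[f]))
t=(L[...,0]>-.18)&(L[...,0]<-.02)&(Z>.06)&(Z<.085)&purple(c["frame"])
n,l,s,_=cv2.connectedComponentsWithStats(t.astype(np.uint8))
for i in range(1,n):
    if s[i,4]>30: print(s[i,4],rect(L[l==i]),rect(W[l==i][:,:2]),np.nanmedian(Z[l==i]))
E
```

```text
t: 7.28
eef_pos: [0.4746, 0.2833, 0.1571]
tool_rot: [2.313, 2.126, -0.001]
wrist_force: [0.7, 0.1, 0.8]
finger_gap: 0.641
gripper_force: 0.0
handle [[0.001, -0.05], [0.005, -0.001], [0.013, 0.054]]
front edge of guard [-0.017 -0.014  0.076  0.166]
floor [[-0.173, -0.136], [-0.021, 0.134]] 0.020624137603277727
170 (array([-102.5,   87.5]), array([109.2,  39.6]), -0.7) (array([ 521.5, -188.7]), array([109.2,  39.6]), -1.7) 0.0763111963027395
170 (array([-96.9,   2.7]), array([111.1,  37.4]), 0.86) (array([ 525.7, -273.6]), array([111.1,  37.4]), -0.14) 0.07675363294285314
179 (array([-103.5,  -88.5]), array([108.5,  40.1]), -1.09) (array([ 517.4, -364.7]), array([108.5,  40.1]), -2.09) 0.0767239137400144
```

View pics/top1.png

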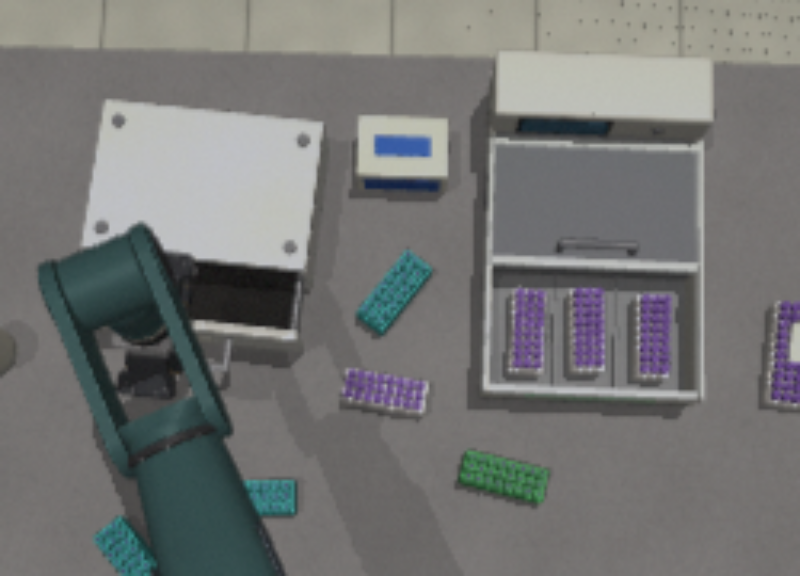

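The guard handle is now at about (598,246) and its front edge lines up with the deck edge, so the guard is fully open. The three done racks are clear in the bay. Next I pull the drawer.

```bash
python3 -m pendant '[{"dp":[-0.017,0.006,0],"dr":[0,0,0],"grip":0.03},{"dp":[-0.017,0.006,0],"dr":[0,0,0],"grip":0.03},{"dp":[-0.017,0.006,0],"dr":[0,0,0],"grip":0.03},{"dp":[-0.017,0.006,-0.05],"dr":[0,0,0],"grip":0.03},{"dp":[-0.017,0.006,-0.091],"dr":[0,0,0],"grip":0.03},{"dp":[-0.017,0.006,-0.091],"dr":[0,0,0],"grip":0.03},{"dp":[-0.017,0.006,-0.091],"dr":[0,0,0],"grip":0},{"dp":[-0.017,0.006,-0.091],"dr":[0,0,0],"grip":0},{"dp":[-0.017,0.006,-0.091],"dr":[0,0,0],"grip":0},{"dp":[-0.017,0.006,-0.091],"dr":[0,0,0],"grip":0},{"dp":[-0.037,0.008,-0.091],"dr":[0,0,0],"grip":0},{"dp":[-0.057,0.01,-0.091],"dr":[0,0,0],"grip":0},{"dp":[-0.072,0.011,-0.091],"dr":[0,0,0],"grip":0},{"dp":[-0.082,0.012,-0.091],"dr":[0,0,0],"grip":0},{"dp":[-0.088,0.012,-0.091],"dr":[0,0,0],"grip":0},{"dp":[-0.088,0.012,-0.091],"dr":[0,0,0],"grip":0}]'
```

```text
t: 9.32
eef_pos: [0.3878, 0.2946, 0.0689]
tool_rot: [2.316, 2.122, 0.007]
wrist_force: [0.1, -1.2, 7.9]
finger_gap: 0.095
gripper_force: 30.0
```

```bash
python3 -m pendant '[{"dp":[-0.006,0.0005,0],"dr":[0,0,0],"grip":0},{"dp":[-0.012,0.001,0],"dr":[0,0,0],"grip":0},{"dp":[-0.018,0.0015,0],"dr":[0,0,0],"grip":0},{"dp":[-0.018,0.0015,0],"dr":[0,0,0],"grip":0}]'
```

```text
t: 9.82
eef_pos: [0.375, 0.2958, 0.069]
tool_rot: [2.311, 2.115, 0.02]
wrist_force: [12.6, -1.6, -0.3]
finger_gap: 0.096
gripper_force: 30.0
```

```bash
python3 -m pendant '[{"dp":[0.005,0,0],"dr":[0,0,0],"grip":0.03},{"dp":[0.005,0,0],"dr":[0,0,0],"grip":0.03},{"dp":[0.005,0,0],"dr":[0,0,0],"grip":0.03},{"dp":[0.005,0,0.06],"dr":[0,0,0],"grip":0.03},{"dp":[0.005,0,0.11],"dr":[0,0,0],"grip":0.06},{"dp":[0.05,-0.16,0.134],"dr":[0,0,-0.5],"grip":0.06},{"dp":[0.05,-0.16,0.134],"dr":[0,0,-0.5],"grip":0.06},{"dp":[0.05,-0.16,0.134],"dr":[0,0,-0.5],"grip":0.06},{"dp":[0.152,-0.486,0.134],"dr":[0,0,-1.511],"grip":0.065},{"dp":[0.152,-0.486,0.134],"dr":[0,0,-1.511],"grip":0.065},{"dp":[0.152,-0.486,0.134],"dr":[0,0,-1.511],"grip":0.065},{"dp":[0.152,-0.486,0.134],"dr":[0,0,-1.511],"grip":0.065},{"dp":[0.152,-0.486,0.134],"dr":[0,0,-1.511],"grip":0.065},{"dp":[0.152,-0.486,0.134],"dr":[0,0,-1.511],"grip":0.065},{"dp":[0.152,-0.486,0.134],"dr":[0,0,-1.511],"grip":0.065},{"dp":[0.152,-0.486,0.134],"dr":[0,0,-1.511],"grip":0.065},{"dp":[0.152,-0.486,0.134],"dr":[0,0,-1.511],"grip":0.065}]'
python3 - <<'E'
from h import *
a=np.radians(-5.07); R=np.array([[np.cos(a),np.sin(a)],[-np.sin(a),np.cos(a)]])
c=r.camera("top"); W=cloud(c); L=(W[...,:2]-[.5998,.2763])@R.T; Z=W[...,2]
f=(abs(L[...,1])<.16)&(L[...,0]>-.25)&(L[...,0]<0)&(abs(Z-.03)<.006)
print("floor",np.round(np.percentile(L[f],[1,50,99],axis=0),3).tolist(),np.nanmedian(Z[f]))
f=(abs(L[...,1])<.16)&(L[...,0]>-.25)&(L[...,0]<-.05)&(abs(Z-.114)<.007)
print("panel",np.round(np.percentile(L[f],[2,50,98],axis=0),3).tolist())
p=purple(c["frame"])&(Z>.03)&(Z<.075)&(abs(W[...,1]-.012)<.12)&(abs(W[...,0]-.437)<.12)
print("fresh",rect(W[p][:,:2]))
E
```

```text
t: 11.95
eef_pos: [0.521, -0.1892, 0.2007]
tool_rot: [-3.141, 0.041, -0.0]
wrist_force: [0.4, -0.0, 0.2]
finger_gap: 0.695
gripper_force: 0.0
floor [[-0.159, -0.135], [-0.079, 0.002], [-0.001, 0.141]] 0.029864547188501726
panel [[-0.18, -0.15], [-0.174, -0.002], [-0.167, 0.147]]
fresh (array([435.7,  11.5]), array([111.7,  41.4]), 80.94)
```

```bash
python3 -m pendant '[{"dp":[0,0,-0.06],"dr":[0,0,0],"grip":0.065},{"dp":[0,0,-0.12],"dr":[0,0,0],"grip":0.065},{"dp":[0,0,-0.155],"dr":[0,0,0],"grip":0.065},{"dp":[0,0,-0.172],"dr":[0,0,0],"grip":0.065},{"dp":[0,0,-0.172],"dr":[0,0,0],"grip":0.065},{"dp":[0,0,-0.172],"dr":[0,0,0],"grip":0.03},{"dp":[0,0,-0.172],"dr":[0,0,0],"grip":0.03},{"dp":[0,0,-0.172],"dr":[0,0,0],"grip":0.03},{"dp":[0,0,-0.172],"dr":[0,0,0],"grip":0.03},{"dp":[0,0,-0.13],"dr":[0,0,0],"grip":0.03},{"dp":[0,0,-0.08],"dr":[0,0,0],"grip":0.03},{"dp":[0,0,-0.03],"dr":[0,0,0],"grip":0.03},{"dp":[0,0,0],"dr":[0,0,0],"grip":0.03},{"dp":[0,0,0],"dr":[0,0,0],"grip":0.03}]'
```

```text
t: 13.75
eef_pos: [0.5226, -0.1918, 0.2036]
tool_rot: [3.138, -0.045, 0.009]
wrist_force: [-0.1, -0.4, -1.2]
finger_gap: 0.511
gripper_force: 30.0
```

```bash
python3 -m pendant '[{"dp":[0.001,0.05,0.01],"dr":[0,0,0],"grip":0.03},{"dp":[0.001,0.11,0.01],"dr":[0,0,0],"grip":0.03},{"dp":[0.001,0.17,0.01],"dr":[0,0,0],"grip":0.03},{"dp":[0.001,0.23,0.01],"dr":[0,0,0],"grip":0.03},{"dp":[0.001,0.29,0.01],"dr":[0,0,-0.03],"grip":0.03},{"dp":[0.001,0.35,0.01],"dr":[0,0,-0.062],"grip":0.03},{"dp":[0.002,0.41,0.01],"dr":[0,0,-0.062],"grip":0.03},{"dp":[0.002,0.47,0.0],"dr":[0,0,-0.062],"grip":0.03},{"dp":[0.002,0.52,0.0],"dr":[0,0,-0.062],"grip":0.03},{"dp":[0.0025,0.545,0.0],"dr":[0,0,-0.062],"grip":0.03},{"dp":[0.0025,0.556,0.0],"dr":[0,0,-0.062],"grip":0.03},{"dp":[0.0025,0.556,0.0],"dr":[0,0,-0.062],"grip":0.03},{"dp":[0.0025,0.556,0.0],"dr":[0,0,-0.062],"grip":0.03}]'
python3 - <<'E'
from h import *
a=np.radians(-5.07); R=np.array([[np.cos(a),np.sin(a)],[-np.sin(a),np.cos(a)]])
s=r.state(); p=s["eef_pos"]; print(p,s["tool_rot"],(R@(p[:2]-[.5998,.2763])))
c=r.camera("side"); cv2.imwrite("pics/s1.png",c["frame"][60:320,100:440])
W=cloud(c); m=r.outline_of("disinfectant",c); print([np.round(np.nanmedian(W[o["pixels"]],0),3) for o in m[:1]])
E
```

```text
t: 15.38
eef_pos: [0.5239, 0.3639, 0.2001]
tool_rot: [3.137, -0.144, -0.001]
wrist_force: [0.4, -0.3, -1.4]
finger_gap: 0.504
gripper_force: 30.0
[0.52390663 0.36392172 0.20007707] [ 3.13719050e+00 -1.43839594e-01 -8.17515113e-04] [-0.08333981  0.08057199]
[array([0.477, 0.555, 0.09 ])]
```

View pics/s1.png

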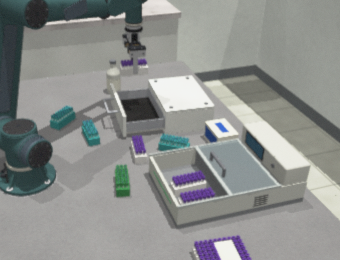

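The rack hangs level above the drawer, and the bottle is well clear of the gripper. I lower and release.

```bash
python3 -m pendant '[{"dp":[0,0,-0.06],"dr":[0,0,0],"grip":0.03},{"dp":[0,0,-0.12],"dr":[0,0,0],"grip":0.03},{"dp":[0,0,-0.145],"dr":[0,0,0],"grip":0.03},{"dp":[0,0,-0.155],"dr":[0,0,0],"grip":0.03},{"dp":[0,0,-0.161],"dr":[0,0,0],"grip":0.03},{"dp":[0,0,-0.161],"dr":[0,0,0],"grip":0.03},{"dp":[0,0,-0.161],"dr":[0,0,0],"grip":0.06},{"dp":[0,0,-0.161],"dr":[0,0,0],"grip":0.06},{"dp":[0,0,-0.161],"dr":[0,0,0],"grip":0.06},{"dp":[0,0,-0.12],"dr":[0,0,0],"grip":0.06},{"dp":[0,0,-0.06],"dr":[0,0,0],"grip":0.06},{"dp":[0,0,0],"dr":[0,0,0],"grip":0.06},{"dp":[0,-0.06,0],"dr":[0,0,0.02],"grip":0.06},{"dp":[0,-0.12,0],"dr":[0,0,0.04],"grip":0.06},{"dp":[0,-0.18,0],"dr":[0,0,0.06],"grip":0.06},{"dp":[0.001,-0.24,0],"dr":[0,0,0.08],"grip":0.065},{"dp":[0.001,-0.3,0],"dr":[0,0,0.09],"grip":0.065},{"dp":[0.001,-0.36,0],"dr":[0,0,0.09],"grip":0.065}]'
python3 - <<'E'
from h import *
a=np.radians(-5.07); R=np.array([[np.cos(a),np.sin(a)],[-np.sin(a),np.cos(a)]])
c=r.camera("top"); W=cloud(c); L=(W[...,:2]-[.5998,.2763])@R.T; Z=W[...,2]
p=big(purple(c["frame"])&(Z>.06)&(Z<.11)&(abs(L[...,0]+.084)<.083)&(abs(L[...,1])<.14)); print("in drawer",rect(L[p]),np.nanmedian(Z[p]))
for o in ((.5257,-.2736),(.5174,-.3647)):
    p=purple(c["frame"])&(abs(W[...,0]-.52)<.09)&(abs(W[...,1]-o[1])<.042)&(Z>.06)&(Z<.09); print(rect(W[p][:,:2]))
E
```

```text
t: 17.73
eef_pos: [0.5245, 0.0035, 0.2009]
tool_rot: [3.141, 0.0, 0.002]
wrist_force: [0.6, -0.2, 0.3]
finger_gap: 0.694
gripper_force: 0.0
in drawer (array([-83.8,  80.7]), array([109.5,  44.4]), -0.11) 0.08516821537646609
(array([ 524.3, -272.8]), array([108.8,  39.8]), 0.63)
(array([ 517.6, -365.2]), array([109.5,  41.1]), -1.01)
```

```bash
python3 -m pendant '[{"dp":[0,-0.06,0],"dr":[0,0,0],"grip":0.062},{"dp":[0,-0.12,0],"dr":[0,0,0],"grip":0.062},{"dp":[0,-0.18,0],"dr":[0,0,0],"grip":0.062},{"dp":[0,-0.24,0],"dr":[0,0,0],"grip":0.062},{"dp":[0,-0.277,0],"dr":[0,0,0],"grip":0.062},{"dp":[0,-0.277,-0.03],"dr":[0,0,0],"grip":0.062},{"dp":[0,-0.277,-0.06],"dr":[0,0,0],"grip":0.062},{"dp":[0,-0.277,-0.11],"dr":[0,0,0],"grip":0.062},{"dp":[0,-0.277,-0.155],"dr":[0,0,0],"grip":0.062},{"dp":[0,-0.277,-0.173],"dr":[0,0,0],"grip":0.062},{"dp":[0,-0.277,-0.173],"dr":[0,0,0],"grip":0.062},{"dp":[0,-0.277,-0.173],"dr":[0,0,0],"grip":0.03},{"dp":[0,-0.277,-0.173],"dr":[0,0,0],"grip":0.03},{"dp":[0,-0.277,-0.173],"dr":[0,0,0],"grip":0.03},{"dp":[0,-0.277,-0.173],"dr":[0,0,0],"grip":0.03},{"dp":[0,-0.277,-0.13],"dr":[0,0,0],"grip":0.03},{"dp":[0,-0.277,-0.08],"dr":[0,0,0],"grip":0.03},{"dp":[0,-0.277,-0.03],"dr":[0,0,0],"grip":0.03},{"dp":[0,-0.277,0.01],"dr":[0,0,0],"grip":0.03},{"dp":[0,-0.277,0.01],"dr":[0,0,0],"grip":0.03}]'
```

```text
t: 20.27
eef_pos: [0.5263, -0.2729, 0.2149]
tool_rot: [3.136, -0.001, 0.011]
wrist_force: [-0.9, 0.0, -2.0]
finger_gap: 0.511
gripper_force: 30.0
```

```bash
python3 -m pendant '[{"dp":[0,0.05,0],"dr":[0,0,0],"grip":0.03},{"dp":[0,0.11,0],"dr":[0,0,0],"grip":0.03},{"dp":[0,0.17,0],"dr":[0,0,0],"grip":0.03},{"dp":[0,0.23,0],"dr":[0,0,-0.03],"grip":0.03},{"dp":[-0.003,0.29,0],"dr":[0,0,-0.05],"grip":0.03},{"dp":[-0.005,0.35,0],"dr":[0,0,-0.07],"grip":0.03},{"dp":[-0.006,0.41,0],"dr":[0,0,-0.088],"grip":0.03},{"dp":[-0.008,0.47,-0.01],"dr":[0,0,-0.088],"grip":0.03},{"dp":[-0.008,0.52,-0.01],"dr":[0,0,-0.088],"grip":0.03},{"dp":[-0.008,0.545,-0.01],"dr":[0,0,-0.088],"grip":0.03},{"dp":[-0.008,0.5535,-0.01],"dr":[0,0,-0.088],"grip":0.03},{"dp":[-0.008,0.5535,-0.01],"dr":[0,0,-0.088],"grip":0.03},{"dp":[-0.008,0.5535,-0.01],"dr":[0,0,-0.088],"grip":0.03}]'
```

```text
t: 21.9
eef_pos: [0.5168, 0.2804, 0.2]
tool_rot: [3.137, -0.141, -0.001]
wrist_force: [-0.4, -0.6, -2.0]
finger_gap: 0.511
gripper_force: 30.0
```

```bash
python3 - <<'E'
from h import *
c=r.camera("side"); cv2.imwrite("pics/s2.png",cv2.resize(c["frame"][70:230,160:330],None,fx=3,fy=3))
E
```

```text
(no output)
```

View pics/s2.png

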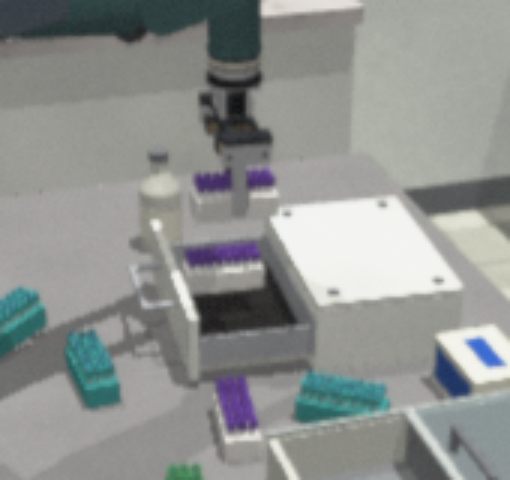

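The held rack is level, at about (235,190) in the crop, and the first rack stands upright in the drawer. I lower this one.

```bash
python3 -m pendant '[{"dp":[0,0,-0.06],"dr":[0,0,0],"grip":0.03},{"dp":[0,0,-0.12],"dr":[0,0,0],"grip":0.03},{"dp":[0,0,-0.145],"dr":[0,0,0],"grip":0.03},{"dp":[0,0,-0.155],"dr":[0,0,0],"grip":0.03},{"dp":[0,0,-0.161],"dr":[0,0,0],"grip":0.03},{"dp":[0,0,-0.161],"dr":[0,0,0],"grip":0.03},{"dp":[0,0,-0.161],"dr":[0,0,0],"grip":0.06},{"dp":[0,0,-0.161],"dr":[0,0,0],"grip":0.06},{"dp":[0,0,-0.161],"dr":[0,0,0],"grip":0.06},{"dp":[0,0,-0.12],"dr":[0,0,0],"grip":0.06},{"dp":[0,0,-0.06],"dr":[0,0,0],"grip":0.06},{"dp":[0,0,0],"dr":[0,0,0],"grip":0.06},{"dp":[0,-0.06,0],"dr":[0,0,0.02],"grip":0.06},{"dp":[0,-0.12,0],"dr":[0,0,0.04],"grip":0.06},{"dp":[0,-0.18,0],"dr":[0,0,0.06],"grip":0.06},{"dp":[0.001,-0.24,0],"dr":[0,0,0.062],"grip":0.065},{"dp":[0.001,-0.3,0],"dr":[0,0,0.062],"grip":0.065},{"dp":[0.001,-0.36,0],"dr":[0,0,0.062],"grip":0.065}]'
python3 - <<'E'
from h import *
a=np.radians(-5.07); R=np.array([[np.cos(a),np.sin(a)],[-np.sin(a),np.cos(a)]])
c=r.camera("top"); W=cloud(c); L=(W[...,:2]-[.5998,.2763])@R.T; Z=W[...,2]
for y in (80,-4):
    p=purple(c["frame"])&(Z>.06)&(Z<.11)&(abs(L[...,0]+.084)<.083)&(abs(L[...,1]-y/1000)<.035); print("in drawer",rect(L[p]),np.nanmedian(Z[p]))
p=purple(c["frame"])&(abs(W[...,0]-.52)<.09)&(abs(W[...,1]+.365)<.06)&(Z>.06)&(Z<.09); print(rect(W[p][:,:2]))
E
```

```text
t: 24.2
eef_pos: [0.5175, -0.0801, 0.2009]
tool_rot: [3.141, -0.041, 0.002]
wrist_force: [0.5, 0.2, 1.0]
finger_gap: 0.691
gripper_force: 0.0
in drawer (array([-83.9,  79.5]), array([108.5,  42.2]), -2.73) 0.08516100281567779
in drawer (array([-81.2,  -2.7]), array([112.2,  43.4]), 0.91) 0.08545361144715541
(array([ 517.5, -364.7]), array([108.2,  40.4]), -2.26)
```

```bash
python3 -m pendant '[{"dp":[0,-0.06,0],"dr":[0,0,0],"grip":0.062},{"dp":[0,-0.12,0],"dr":[0,0,0],"grip":0.062},{"dp":[0,-0.18,0],"dr":[0,0,0],"grip":0.062},{"dp":[0,-0.24,0],"dr":[0,0,0],"grip":0.062},{"dp":[0,-0.285,0],"dr":[0,0,0],"grip":0.062},{"dp":[0,-0.285,-0.03],"dr":[0,0,0],"grip":0.062},{"dp":[0,-0.285,-0.06],"dr":[0,0,0],"grip":0.062},{"dp":[0,-0.285,-0.11],"dr":[0,0,0],"grip":0.062},{"dp":[0,-0.285,-0.155],"dr":[0,0,0],"grip":0.062},{"dp":[0,-0.285,-0.173],"dr":[0,0,0],"grip":0.062},{"dp":[0,-0.285,-0.173],"dr":[0,0,0],"grip":0.062},{"dp":[0,-0.285,-0.173],"dr":[0,0,0],"grip":0.03},{"dp":[0,-0.285,-0.173],"dr":[0,0,0],"grip":0.03},{"dp":[0,-0.285,-0.173],"dr":[0,0,0],"grip":0.03},{"dp":[0,-0.285,-0.173],"dr":[0,0,0],"grip":0.03},{"dp":[0,-0.285,-0.13],"dr":[0,0,0],"grip":0.03},{"dp":[0,-0.285,-0.08],"dr":[0,0,0],"grip":0.03},{"dp":[0,-0.285,-0.03],"dr":[0,0,0],"grip":0.03},{"dp":[0,-0.285,0.01],"dr":[0,0,0],"grip":0.03},{"dp":[0,-0.285,0.01],"dr":[0,0,0],"grip":0.03}]'
```

```text
t: 26.75
eef_pos: [0.5192, -0.3646, 0.2154]
tool_rot: [3.135, -0.041, 0.011]
wrist_force: [-0.2, 0.2, -1.3]
finger_gap: 0.51
gripper_force: 30.0
```

```bash
python3 -m pendant '[{"dp":[0,0.05,0],"dr":[0,0,0],"grip":0.03},{"dp":[0,0.11,0],"dr":[0,0,0],"grip":0.03},{"dp":[0,0.17,0],"dr":[0,0,0],"grip":0.03},{"dp":[0,0.23,0],"dr":[0,0,-0.03],"grip":0.03},{"dp":[-0.003,0.29,0],"dr":[0,0,-0.05],"grip":0.03},{"dp":[-0.005,0.35,0],"dr":[0,0,-0.062],"grip":0.03},{"dp":[-0.006,0.41,0],"dr":[0,0,-0.062],"grip":0.03},{"dp":[-0.009,0.47,-0.01],"dr":[0,0,-0.062],"grip":0.03},{"dp":[-0.009,0.52,-0.01],"dr":[0,0,-0.062],"grip":0.03},{"dp":[-0.009,0.55,-0.01],"dr":[0,0,-0.062],"grip":0.03},{"dp":[-0.009,0.562,-0.01],"dr":[0,0,-0.062],"grip":0.03},{"dp":[-0.009,0.562,-0.01],"dr":[0,0,-0.062],"grip":0.03},{"dp":[-0.009,0.562,-0.01],"dr":[0,0,-0.062],"grip":0.03}]'
python3 - <<'E'
from h import *
c=r.camera("side"); cv2.imwrite("pics/s3.png",cv2.resize(c["frame"][70:230,160:330],None,fx=3,fy=3))
E
```

```text
t: 28.38
eef_pos: [0.5087, 0.1974, 0.1999]
tool_rot: [3.137, -0.141, -0.001]
wrist_force: [-0.2, -0.1, -1.3]
finger_gap: 0.505
gripper_force: 30.0
```

View pics/s3.png

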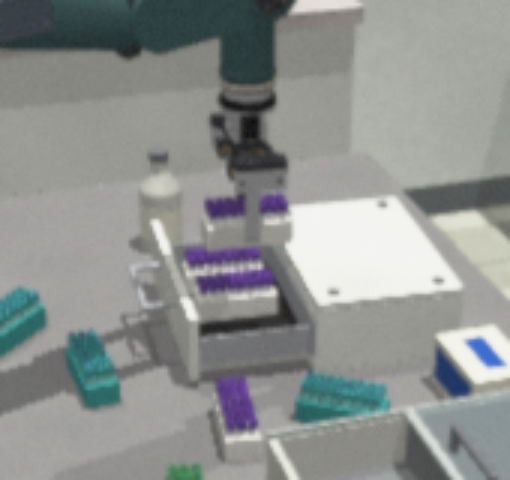

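The third rack is level above the free slot, and two racks are upright in the drawer. I lower it and then go to the drawer handle.

```bash
python3 -m pendant '[{"dp":[0,0,-0.06],"dr":[0,0,0],"grip":0.03},{"dp":[0,0,-0.12],"dr":[0,0,0],"grip":0.03},{"dp":[0,0,-0.145],"dr":[0,0,0],"grip":0.03},{"dp":[0,0,-0.155],"dr":[0,0,0],"grip":0.03},{"dp":[0,0,-0.161],"dr":[0,0,0],"grip":0.03},{"dp":[0,0,-0.161],"dr":[0,0,0],"grip":0.03},{"dp":[0,0,-0.161],"dr":[0,0,0],"grip":0.058},{"dp":[0,0,-0.161],"dr":[0,0,0],"grip":0.058},{"dp":[0,0,-0.161],"dr":[0,0,0],"grip":0.058},{"dp":[0,0,-0.12],"dr":[0,0,0],"grip":0.058},{"dp":[0,0,-0.06],"dr":[0,0,0],"grip":0.058},{"dp":[0,0,0],"dr":[0,0,0],"grip":0.058},{"dp":[-0.05,0.037,0],"dr":[0,0,0.18],"grip":0.03},{"dp":[-0.1,0.074,0],"dr":[0,0,0.36],"grip":0.03},{"dp":[-0.134,0.099,0],"dr":[0,0,0.54],"grip":0.03}]'
python3 - <<'E'
from h import *
a=np.radians(-5.07); R=np.array([[np.cos(a),np.sin(a)],[-np.sin(a),np.cos(a)]])
c=r.camera("side"); W=cloud(c); L=(W[...,:2]-[.5998,.2763])@R.T; Z=W[...,2]
for y in (80,-4,-87):
    p=purple(c["frame"])&(Z>.06)&(Z<.11)&(abs(L[...,0]+.084)<.083)&(abs(L[...,1]-y/1000)<.035); print("in drawer",rect(L[p]),np.round(np.nanpercentile(Z[p],[50,95]),3))
E
```

```text
t: 30.3
eef_pos: [0.3729, 0.2989, 0.2011]
tool_rot: [-3.059, -0.714, -0.002]
wrist_force: [0.1, 0.4, -0.7]
finger_gap: 0.341
gripper_force: 0.0
in drawer (array([-83.6,  77.2]), array([113.8,  56.5]), -3.0) [0.085 0.091]
in drawer (array([-85. ,  -3.6]), array([109.5,  54.5]), -0.93) [0.085 0.091]
in drawer (array([-85.3, -87.8]), array([109.9,  51.7]), 2.77) [0.086 0.09 ]
```

```bash
python3 -m pendant '[{"dp":[0.001,-0.001,-0.02],"dr":[0,0,0.18],"grip":0.03},{"dp":[0.001,-0.001,-0.04],"dr":[0,0,0.36],"grip":0.03},{"dp":[0.001,-0.001,-0.04],"dr":[0,0,0.54],"grip":0.03},{"dp":[0.001,-0.001,-0.04],"dr":[0,0,0.72],"grip":0.03},{"dp":[0.001,-0.001,-0.04],"dr":[0,0,0.9],"grip":0.03},{"dp":[0.001,-0.001,-0.04],"dr":[0,0,1.023],"grip":0.03},{"dp":[0.001,-0.001,-0.04],"dr":[0,0,1.023],"grip":0.03},{"dp":[0.001,-0.001,-0.04],"dr":[0,0,1.023],"grip":0.03},{"dp":[0.001,-0.001,-0.09],"dr":[0,0,1.023],"grip":0.03},{"dp":[0.001,-0.001,-0.134],"dr":[0,0,1.023],"grip":0.03},{"dp":[0.001,-0.001,-0.134],"dr":[0,0,1.023],"grip":0.03},{"dp":[0.001,-0.001,-0.134],"dr":[0,0,1.023],"grip":0},{"dp":[0.001,-0.001,-0.134],"dr":[0,0,1.023],"grip":0},{"dp":[0.001,-0.001,-0.134],"dr":[0,0,1.023],"grip":0},{"dp":[0.001,-0.001,-0.134],"dr":[0,0,1.023],"grip":0}]'
```

```text
t: 32.22
eef_pos: [0.3765, 0.2978, 0.0689]
tool_rot: [-2.325, -2.112, -0.006]
wrist_force: [-2.0, 0.1, 6.8]
finger_gap: 0.097
gripper_force: 30.0
```

```bash
python3 -m pendant '[{"dp":[0.006,-0.0005,0],"dr":[0,0,0],"grip":0},{"dp":[0.016,-0.0014,0],"dr":[0,0,0],"grip":0},{"dp":[0.028,-0.0025,0],"dr":[0,0,0],"grip":0},{"dp":[0.041,-0.0036,0],"dr":[0,0,0],"grip":0},{"dp":[0.054,-0.0048,0],"dr":[0,0,0],"grip":0},{"dp":[0.067,-0.006,0],"dr":[0,0,0],"grip":0},{"dp":[0.08,-0.007,0],"dr":[0,0,0],"grip":0},{"dp":[0.093,-0.0083,0],"dr":[0,0,0],"grip":0},{"dp":[0.106,-0.0094,0],"dr":[0,0,0],"grip":0},{"dp":[0.119,-0.0106,0],"dr":[0,0,0],"grip":0},{"dp":[0.131,-0.0116,0],"dr":[0,0,0],"grip":0},{"dp":[0.142,-0.0126,0],"dr":[0,0,0],"grip":0},{"dp":[0.151,-0.0134,0],"dr":[0,0,0],"grip":0},{"dp":[0.158,-0.014,0],"dr":[0,0,0],"grip":0},{"dp":[0.164,-0.0145,0],"dr":[0,0,0],"grip":0},{"dp":[0.17,-0.015,0],"dr":[0,0,0],"grip":0},{"dp":[0.17,-0.015,0],"dr":[0,0,0],"grip":0}]'
```

```text
t: 34.35
eef_pos: [0.5394, 0.2839, 0.0689]
tool_rot: [-2.315, -2.107, 0.013]
wrist_force: [-18.6, 1.0, 14.5]
finger_gap: 0.093
gripper_force: 30.0
```

```bash
python3 -m pendant '[{"dp":[-0.004,0,0],"dr":[0,0,0],"grip":0},{"dp":[-0.004,0,0],"dr":[0,0,0],"grip":0.022},{"dp":[-0.004,0,0],"dr":[0,0,0],"grip":0.022},{"dp":[-0.004,0,0],"dr":[0,0,0],"grip":0.022},{"dp":[-0.004,0,0.05],"dr":[0,0,0],"grip":0.022},{"dp":[-0.004,0,0.11],"dr":[0,0,0],"grip":0.06},{"dp":[-0.06,-0.02,0.13],"dr":[0,0,0],"grip":0.065},{"dp":[-0.12,-0.04,0.13],"dr":[0,0,0],"grip":0.065},{"dp":[-0.18,-0.06,0.13],"dr":[0,0,0],"grip":0.065}]'
python3 - <<'E'
from h import *
a=np.radians(-5.07); R=np.array([[np.cos(a),np.sin(a)],[-np.sin(a),np.cos(a)]])
for n in ("side","top"):
    c=r.camera(n); W=cloud(c); L=(W[...,:2]-[.5998,.2763])@R.T; Z=W[...,2]
    m=(L[...,0]>-.12)&(L[...,0]<-.035)&(abs(L[...,1])<.04)&(Z>.07)&(Z<.095)
    print(n,"handle x",np.round(np.percentile(L[m][:,0],[5,50,95]),4) if m.any() else "")
    p=purple(c["frame"])&(Z>.03)&(Z<.075)&(abs(W[...,1]-.012)<.12)&(abs(W[...,0]-.437)<.14)
    print("fresh",rect(W[big(p)][:,:2]))
s=r.state(); print(s["eef_pos"],s["tool_rot"])
cv2.imwrite("pics/t4.png",cv2.resize(c["frame"][80:260,130:380],(800,576)))
E
```

```text
t: 35.48
eef_pos: [0.3663, 0.2216, 0.1969]
tool_rot: [2.326, 2.111, 0.002]
wrist_force: [0.4, -0.4, 0.4]
finger_gap: 0.622
gripper_force: 0.0
side handle x [-0.0669 -0.0638 -0.0591]
fresh (array([431.9,  10.8]), array([115.9,  40.5]), 81.16)
top handle x [-0.0651 -0.0615 -0.0568]
fresh (array([435.3,  10.8]), array([109.8,  40.7]), 81.56)
[0.36224898 0.22039484 0.19556235] [-2.32420223 -2.11251412  0.0041251 ]
```

View pics/t4.png

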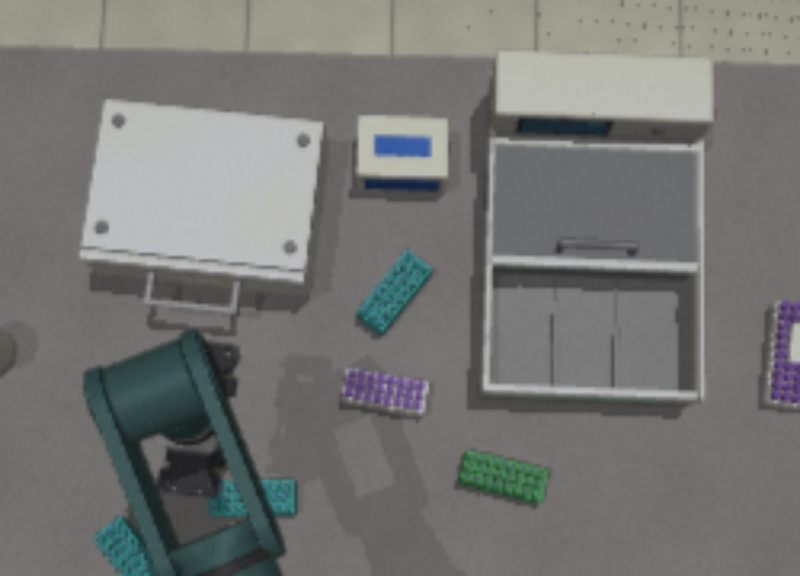

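The drawer is shut, the bay is empty, and one white fresh rack lies at (385,390) in the crop. I move above it.

```bash
python3 -m pendant '[{"dp":[0.02,-0.06,0],"dr":[0,0,-0.06],"grip":0.068},{"dp":[0.04,-0.12,0],"dr":[0,0,-0.06],"grip":0.068},{"dp":[0.06,-0.17,0],"dr":[0,0,-0.06],"grip":0.068},{"dp":[0.0725,-0.2094,0],"dr":[0,0,-0.06],"grip":0.068},{"dp":[0.0725,-0.2094,0],"dr":[0,0,-0.06],"grip":0.068},{"dp":[0.0725,-0.2094,0],"dr":[0,0,-0.06],"grip":0.068},{"dp":[0.0725,-0.2094,0],"dr":[0,0,-0.06],"grip":0.068}]'
python3 - <<'E'
from h import *
c=r.camera("side"); W=cloud(c); Z=W[...,2]
p=purple(c["frame"])&(Z>.03)&(Z<.075)&(abs(W[...,1]-.012)<.12)&(abs(W[...,0]-.437)<.14)
print("fresh",rect(W[big(p)][:,:2]))
s=r.state(); print(s["eef_pos"],s["tool_rot"])
E
```

```text
t: 36.45
eef_pos: [0.4399, 0.0138, 0.1966]
tool_rot: [-2.386, -2.043, -0.001]
wrist_force: [0.5, -0.6, -0.9]
finger_gap: 0.719
gripper_force: 0.0
fresh (array([432.4,  11.3]), array([117.7,  40.2]), 81.97)
[0.43983294 0.01391784 0.19658879] [2.38573252e+00 2.04381115e+00 5.17831741e-04]
```

```bash
python3 -m pendant '[{"dp":[-0.0055,-0.003,-0.06],"dr":[0,0,0],"grip":0.068},{"dp":[-0.0055,-0.003,-0.12],"dr":[0,0,0],"grip":0.068},{"dp":[-0.0055,-0.003,-0.165],"dr":[0,0,0],"grip":0.068},{"dp":[-0.0055,-0.003,-0.186],"dr":[0,0,0],"grip":0.068},{"dp":[-0.0055,-0.003,-0.186],"dr":[0,0,0],"grip":0.068},{"dp":[-0.0055,-0.003,-0.186],"dr":[0,0,0],"grip":0.03},{"dp":[-0.0055,-0.003,-0.186],"dr":[0,0,0],"grip":0.03},{"dp":[-0.0055,-0.003,-0.186],"dr":[0,0,0],"grip":0.03},{"dp":[-0.0055,-0.003,-0.186],"dr":[0,0,0],"grip":0.03},{"dp":[-0.0055,-0.003,-0.14],"dr":[0,0,0],"grip":0.03},{"dp":[-0.0055,-0.003,-0.08],"dr":[0,0,0],"grip":0.03},{"dp":[-0.0055,-0.003,-0.02],"dr":[0,0,0],"grip":0.03},{"dp":[-0.0055,-0.003,0.014],"dr":[0,0,0],"grip":0.03},{"dp":[-0.0055,-0.003,0.014],"dr":[0,0,0],"grip":0.03}]'
```

```text
t: 38.25
eef_pos: [0.4361, 0.0096, 0.2134]
tool_rot: [2.384, 2.038, 0.008]
wrist_force: [1.0, -0.3, -2.4]
finger_gap: 0.51
gripper_force: 30.0
```

```bash
python3 -m pendant '[{"dp":[0.01,-0.03,0],"dr":[0,0,-0.16],"grip":0.03},{"dp":[0.02,-0.06,0],"dr":[0,0,-0.32],"grip":0.03},{"dp":[0.03,-0.1,0],"dr":[0,0,-0.48],"grip":0.03},{"dp":[0.04,-0.14,0],"dr":[0,0,-0.64],"grip":0.03},{"dp":[0.05,-0.18,0],"dr":[0,0,-0.8],"grip":0.03},{"dp":[0.06,-0.21,0],"dr":[0,0,-0.96],"grip":0.03},{"dp":[0.07,-0.24,0],"dr":[0,0,-1.12],"grip":0.03},{"dp":[0.08,-0.27,0],"dr":[0,0,-1.28],"grip":0.03},{"dp":[0.088,-0.287,0],"dr":[0,0,-1.435],"grip":0.03},{"dp":[0.088,-0.287,0],"dr":[0,0,-1.435],"grip":0.03},{"dp":[0.088,-0.287,0],"dr":[0,0,-1.435],"grip":0.03},{"dp":[0.088,-0.287,0],"dr":[0,0,-1.435],"grip":0.03},{"dp":[0.088,-0.287,0],"dr":[0,0,-1.435],"grip":0.03}]'
python3 - <<'E'
from h import *
s=r.state(); print(s["eef_pos"],s["tool_rot"])
c=r.camera("side"); cv2.imwrite("pics/s5.png",cv2.resize(c["frame"][70:300,200:430],None,fx=2.5,fy=2.5))
E
```

```text
t: 39.88
eef_pos: [0.5223, -0.2764, 0.2108]
tool_rot: [3.141, -0.029, 0.001]
wrist_force: [0.4, -0.5, -1.8]
finger_gap: 0.508
gripper_force: 30.0
[ 0.52230596 -0.2763998   0.21075481] [ 3.14123203e+00 -2.94809828e-02  5.28257158e-04]
```

View pics/s5.png

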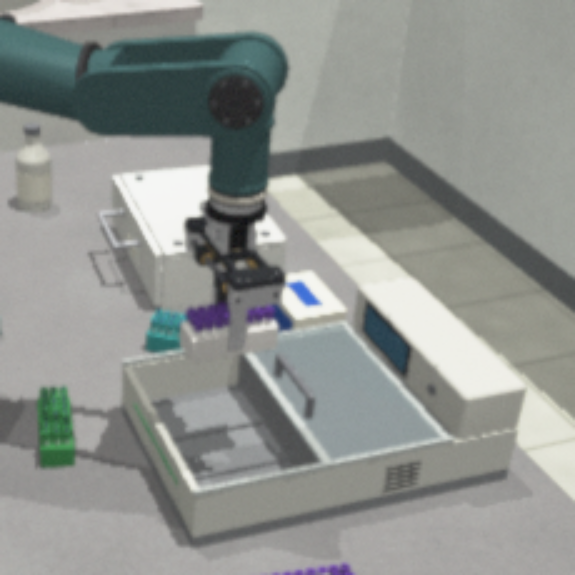

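The fresh rack is level over the middle lane. I lower, release and rise.

```bash
python3 -m pendant '[{"dp":[0,0,-0.06],"dr":[0,0,0],"grip":0.03},{"dp":[0,0,-0.12],"dr":[0,0,0],"grip":0.03},{"dp":[0,0,-0.16],"dr":[0,0,0],"grip":0.03},{"dp":[0,0,-0.174],"dr":[0,0,0],"grip":0.03},{"dp":[0,0,-0.18],"dr":[0,0,0],"grip":0.03},{"dp":[0,0,-0.18],"dr":[0,0,0],"grip":0.03},{"dp":[0,0,-0.18],"dr":[0,0,0],"grip":0.06},{"dp":[0,0,-0.18],"dr":[0,0,0],"grip":0.06},{"dp":[0,0,-0.18],"dr":[0,0,0],"grip":0.06},{"dp":[0,0,-0.12],"dr":[0,0,0],"grip":0.06},{"dp":[0,0,-0.06],"dr":[0,0,0],"grip":0.06},{"dp":[0,0,0],"dr":[0,0,0],"grip":0.06},{"dp":[0.05,0,0],"dr":[0,0,0.18],"grip":0.04},{"dp":[0.109,-0.0015,0],"dr":[0,0,0.36],"grip":0.04},{"dp":[0.109,-0.0015,0],"dr":[0,0,0.54],"grip":0.04},{"dp":[0.109,-0.0015,0],"dr":[0,0,0.72],"grip":0.04},{"dp":[0.109,-0.0015,0],"dr":[0,0,0.9],"grip":0.04}]'
python3 - <<'E'
from h import *
s=r.state(); print(s["eef_pos"],s["tool_rot"])
a=np.radians(-1); R=np.array([[np.cos(a),np.sin(a)],[-np.sin(a),np.cos(a)]])
for n in("top","side"):
    c=r.camera(n); W=cloud(c); L=(W[...,:2]-[.6225,-.278])@R.T; Z=W[...,2]
    t=(L[...,0]>-.18)&(L[...,0]<-.02)&(abs(L[...,1])<.13)&(Z>.05)&(Z<.11)&purple(c["frame"])
    if t.any(): print(n,t.sum(),rect(L[big(t)]),np.round(np.nanpercentile(Z[t],[5,50,95]),4))
E
```

```text
t: 42.05
eef_pos: [0.6317, -0.2786, 0.21]
tool_rot: [-2.838, -1.347, 0.0]
wrist_force: [-0.1, 0.3, 0.4]
finger_gap: 0.427
gripper_force: 0.0
[ 0.63170119 -0.27856929  0.20998815] [-2.83798510e+00 -1.34654467e+00  4.52825449e-04]
top 10 (array([-138.7,  -18.5]), array([18.4,  7.4]), -11.6) [0.0701 0.0771 0.0826]
side 274 (array([-98.3,  -4.9]), array([108.4,  47.5]), 1.94) [0.0676 0.0765 0.0808]
```

The rack stands flat in its lane: cap height 76.5 mm, the same reading the done racks gave in the bay. Now I close the guard.

```bash
python3 -m pendant '[{"dp":[-0.001,0,-0.02],"dr":[0,0,0.18],"grip":0.04},{"dp":[-0.001,0,-0.04],"dr":[0,0,0.36],"grip":0.04},{"dp":[-0.001,0,-0.04],"dr":[0,0,0.54],"grip":0.04},{"dp":[-0.001,0,-0.04],"dr":[0,0,0.667],"grip":0.04},{"dp":[-0.001,0,-0.04],"dr":[0,0,0.667],"grip":0.04},{"dp":[-0.001,0,-0.04],"dr":[0,0,0.667],"grip":0.04},{"dp":[-0.001,0,-0.08],"dr":[0,0,0.667],"grip":0.04},{"dp":[-0.001,0,-0.102],"dr":[0,0,0.667],"grip":0.04},{"dp":[-0.001,0,-0.102],"dr":[0,0,0.667],"grip":0.04},{"dp":[-0.001,0,-0.102],"dr":[0,0,0.667],"grip":0},{"dp":[-0.001,0,-0.102],"dr":[0,0,0.667],"grip":0},{"dp":[-0.001,0,-0.102],"dr":[0,0,0.667],"grip":0},{"dp":[-0.001,0,-0.102],"dr":[0,0,0.667],"grip":0}]'
```

```text
t: 43.78
eef_pos: [0.6305, -0.2789, 0.1099]
tool_rot: [2.247, 2.193, 0.0]
wrist_force: [-2.1, 0.1, 2.9]
finger_gap: 0.119
gripper_force: 30.0
```

```bash
python3 -m pendant '[{"dp":[-0.02,0.0003,0],"dr":[0,0,0],"grip":0},{"dp":[-0.04,0.0007,0],"dr":[0,0,0],"grip":0},{"dp":[-0.06,0.001,0],"dr":[0,0,0],"grip":0},{"dp":[-0.08,0.0014,0],"dr":[0,0,0],"grip":0},{"dp":[-0.1,0.0017,0],"dr":[0,0,0],"grip":0},{"dp":[-0.12,0.002,0],"dr":[0,0,0],"grip":0},{"dp":[-0.14,0.0024,0],"dr":[0,0,0],"grip":0},{"dp":[-0.155,0.0027,0],"dr":[0,0,0],"grip":0},{"dp":[-0.165,0.003,0],"dr":[0,0,0],"grip":0},{"dp":[-0.173,0.003,0],"dr":[0,0,0],"grip":0},{"dp":[-0.179,0.003,0],"dr":[0,0,0],"grip":0},{"dp":[-0.184,0.003,0],"dr":[0,0,0],"grip":0},{"dp":[-0.184,0.003,0],"dr":[0,0,0],"grip":0}]'
```

```text
t: 45.4
eef_pos: [0.4511, -0.276, 0.1099]
tool_rot: [2.24, 2.189, 0.012]
wrist_force: [13.3, -0.4, 0.7]
finger_gap: 0.12
gripper_force: 30.0
```

```bash
python3 -m pendant '[{"dp":[0.004,0,0],"dr":[0,0,0],"grip":0},{"dp":[0.004,0,0],"dr":[0,0,0],"grip":0.035},{"dp":[0.004,0,0],"dr":[0,0,0],"grip":0.035},{"dp":[0.004,0,0],"dr":[0,0,0],"grip":0.035},{"dp":[0.004,0,0.05],"dr":[0,0,0],"grip":0.035},{"dp":[0.004,0,0.1],"dr":[0,0,0],"grip":0.035},{"dp":[-0.04,0.04,0.13],"dr":[0,0,0],"grip":0.035},{"dp":[-0.08,0.09,0.15],"dr":[0,0,0],"grip":0.035},{"dp":[-0.1,0.14,0.15],"dr":[0,0,0],"grip":0.035},{"dp":[-0.1,0.2,0.15],"dr":[0,0,0],"grip":0.035},{"dp":[-0.1,0.25,0.15],"dr":[0,0,0],"grip":0.035},{"dp":[-0.1,0.25,0.15],"dr":[0,0,0],"grip":0.035},{"dp":[-0.1,0.25,0.15],"dr":[0,0,0],"grip":0.035}]'
python3 - <<'E'
from h import *
a=np.radians(-1); R=np.array([[np.cos(a),np.sin(a)],[-np.sin(a),np.cos(a)]])
a=np.radians(-5.07); R2=np.array([[np.cos(a),np.sin(a)],[-np.sin(a),np.cos(a)]])
ims=[]
for n in ("top","side"):
    c=r.camera(n); W=cloud(c); Z=W[...,2]; L=(W[...,:2]-[.6225,-.278])@R.T
    m=(L[...,0]>-.2)&(L[...,0]<.05)&(abs(L[...,1])<.08)&(Z>.108)&(Z<.14); print(n,"guard handle",np.round(np.nanmedian(L[m],0),4))
    L=(W[...,:2]-[.5998,.2763])@R2.T; m=(L[...,0]>-.12)&(L[...,0]<-.035)&(abs(L[...,1])<.04)&(Z>.07)&(Z<.095); print("drawer handle",np.round(np.nanmedian(L[m],0),4))
    ims.append(c["frame"][70:310,110:390] if n=="top" else c["frame"][70:310,150:430])
cv2.imwrite("pics/end.png",cv2.resize(np.hstack(ims),(800,343)))
E
```

```text
t: 47.02
eef_pos: [0.3462, -0.026, 0.2582]
tool_rot: [-2.248, -2.195, 0.002]
wrist_force: [-0.5, -0.4, -0.3]
finger_gap: 0.373
gripper_force: 0.0
top guard handle [-0.1721  0.0059]
drawer handle [-0.0611 -0.0015]
side guard handle [-0.1759 -0.0073]
drawer handle [-0.0638 -0.0021]
```

View pics/end.png

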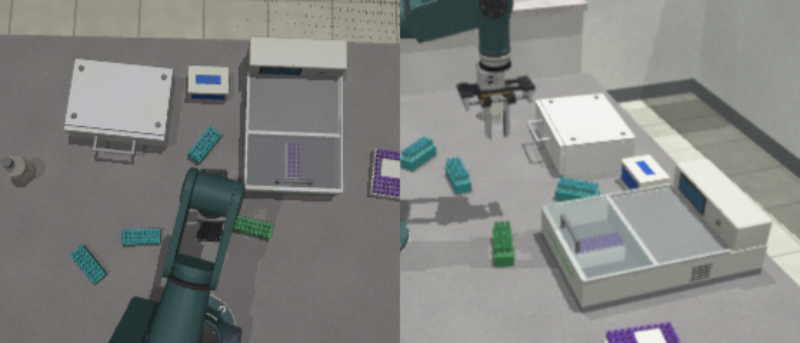

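The guard is shut over the rack in the middle lane (293,160), the drawer is shut, and no other white rack is on the bench. I hand the job in.

```bash
python3 -c "
from rig import r
print(r.close_job())"
```

```text
the job is handed in; nothing more can be done
None
```

I handed the job in after about 47 s of robot time: three finished racks are in the shut drawer, the one fresh rack I found is flat in the bay's middle lane, and the guard is shut; the judge's verdict was not shown.

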